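# Lay out the inlay blocks and hold the sprung tweezers at the marked gap

## Task

Finish the row of inlay blocks: set the two loose walnut blocks flat and square into the two empty compartments of the wooden tray. Then lift the sprung tweezers off their rest, keep them level with their tips over the middle of the tray and about a hand's breadth above the table, and squeeze them until the yellow pointer lines up with the red slider. Finish while still holding them there with that gap kept steady, so that the next piece can be slipped between the tips; leave the third block in its compartment and the pail, tin and brush where they are.

Things in the scene. Friction and masses are not known exactly. Their poses are not given: they have to be found in the camera images.
- block1: loose dark walnut block, 36 x 36 mm and 22 mm tall, 30 g, pale disc in its top; origin at the centre of its underside, x and y square to its sides; lies on the table
- block2: loose block, the same as block1
- block3: the same kind of block, already standing in the tray's slot0; it stays there
- tray: fixed pale wooden tray, 56 mm (x) x 160 mm (y), with three open compartments in a row along its y, each 48 x 48 mm inside, 52 mm apart; floor 4 mm thick, walls 4 mm thick with their tops 11 mm above the table, so blocks stand well proud; origin at the centre of its underside. Only 16 mm stays between neighbouring blocks, so grip blocks across the row (along the tray's x)
- slot0 (a point): centre of the floor of the compartment at the tray's -y end (holds block3), 4 mm above the table; axes as the tray's
- slot1 (a point): centre of the floor of the middle compartment (empty); axes as the tray's
- slot2 (a point): centre of the floor of the compartment at the tray's +y end (empty); axes as the tray's
- rest: fixed wooden rest: 170 x 50 mm base 4 mm thick with two cross bars 34 mm tall and up to 76 mm long at x = -66 and +66 mm (about 20 mm thick), on which the tweezers lie; free between the bars; origin at the centre of its underside, x along the tweezers
- tweezers: loose sprung tweezers, 192 mm long, 105 g, lying on the rest, tips to +x, underside 34 mm above the table; two steel blades, 14 mm tall and 4 mm thick with brass tips, open sideways (50 mm between tips when relaxed). A white scale bar crosses above them at x = 62 mm, its top (with slider) 32 mm above the underside. Origin midway along, on the centre line, at the underside; z up
- grip (a point): point midway between the black grip plates on the outsides of the blades, 20 mm ahead (+x) of the tweezers' origin and 10 mm above their underside; squeeze here, where they balance. Plates 26 mm long (x), 20 mm tall from the underside up; outer faces at y = -25 mm (blade fixed to tweezers, face flat along x) and, relaxed, y = +25 mm (moving blade). Axes as the tweezers'
- tips (a point): point between the tweezers' tips, on the centre line of tweezers, 90 mm ahead (+x) of its origin and 7 mm above its underside
- jaw (a joint): angle of the moving (+y) blade about its hinge at the tweezers' rear (x = -90 mm), rad: 0 relaxed, at most 0.25 squeezed; springs back. Width over the grip plates = 50 mm - 110 mm x value, tip gap = 50 mm - 180 mm x value; the yellow pointer moves to -y by 164 mm x value. Squeezing needs 3 N at the start and 50 N more per rad
- rider (a joint): how far the red slider has been set in from the relaxed pointer, towards the tweezers' -y, m (0.013 to 0.029; stiff, it stays where it is). Pointer and slider are in line when rider = 0.164 x jaw
- pointer (a point): yellow pointer 3 mm wide standing on the moving blade 164 mm from its hinge, beside the scale bar; 24 mm above the underside of the tweezers
- mark (a point): centre of the red slider, 8 mm wide (y), 13 mm long (x), on the white scale bar, 28 mm above the underside; only its y, in the tweezers' frame, matters; axes as the tweezers'
- pail: white plastic pail, 110 mm across the rim, 105 mm tall, beyond the work; leave alone; origin at the centre of its underside
- tin: closed tin, 72 mm across, 90 mm tall, beyond the work; leave alone; origin at the centre of its underside
- brush: paint brush 160 mm long lying crosswise beyond the blocks; leave alone
Things that resemble listed ones, but are neither listed nor needed, are in the scene too. What is shaped like the block1 but orange or purple is not meant.

How it is judged:
By the outcome, as a careful person would: the job done as asked, in the order asked, and still so for the second after the job is handed in, while the arm keeps its last pose, push and grip.
It also fails if it takes over 58 s, if anything falls off the work surface, if the arm or the gripper's body presses on something with over 40 N, if the wrist force passes 120 N, or if a joint passes its speed limit or range.

## Robot

A 6-joint arm with a two-finger parallel gripper is mounted at the origin on the work surface. World frame = base frame: x ahead of the robot, y to its left, z up, the work surface at z = 0. Lengths are in m, angles in rad, forces in N, time in s.
With the tool pointing down it reaches from about 0.425 to 1.125 m from the base axis. Payload 14.9 kg.
Tool frame: the origin (TCP) lies midway between the tips of the shut fingers; the grasp point (between the pads) lies 19 mm behind it; z points along the fingers, y is the line along which they close (so a half turn about z gives the same grasp; the last joint's range is limited). The gripper opens to 91 mm and grips with 3 to 60 N. Pads are 32 mm wide; open, the fingers measure 118 mm over their backs; the gripper's body (76 mm by 178 mm) begins 60 mm behind the grasp point.
Start: joints at [-1.354, 0.379, 1.734, -0, 1.028, -0.033], TCP at [0.173, -0.678, 0.214] pointing down, gripper open.
Joint ranges: [-2.77, 2.77], [-0.74, 2.19], [0, 2.66], [-1.06, 4.2], [0.31, 2.87], [-3.08, 3.08]. Speed limits (rad/s): [1.89, 1.89, 2.39, 3.14, 3.14, 3.14].

## Interface

Orientations are given as a unit quaternion [w, x, y, z].
In Python, from station import get_state, grab_frame, finish_job gives the robot as it stands.
- The arm moves only by the tool play_rows, never from a script. Its argument "increments" is a list that holds one entry, the list of rows, each a list of 7 numbers: the turn, a rotation vector about the world's x, y, z in degrees, then the shift along the world's x, y, z in m, then the closure in counts, from 0 (fully open) to 255 (shut). A call has 1 to 20 rows; each row shifts and turns the commanded pose from where the row before left it; what a row does not reach is not made up. A row lasts 1/10 s, in which the tool goes at most 50 mm and 8.59 degrees, less where a joint would pass 70% of its speed; a pose out of reach is approached as far as the arm can. A call is refused whole if a number of a shift passes 0.05 or a number of a turn 8.59, either way. A call with a gripper value outside its range is refused whole. The fingers move at their own pace and stop on an object; "grip_force" is the grip in N (left out, the last holds). Time passes only in rows, so rows that do not move let the fingers close. It gives the time, the measured TCP pose, the force, the opening and the grip force at its end, in the units of the state.
- get_state(): the state, without advancing time (a new reading comes with each control period).
- grab_frame(name): name is "side" or "top"; returns a dict with "color" (480x640x3 uint8, red, green, blue), "depth" (480x640 float32, m along the optical axis (not along the pixel's ray), 0 where there is no reading), "intrinsics" (3x3 intrinsics, pixels), "k1" (the pictures are not rectified: a ray, as slopes to the right and down, at radius r is drawn at 1 + k1 r^2 times it, then the intrinsics apply), "R" (3x3) and "t" (3): a world point X has camera coordinates R X + t. Camera axes: x right, y down, z forward; pixel columns grow to the right and rows downward; lengths in m; the calibration is good to about 2 mm. A picture is of the moment at which its call begins.
- finish_job(): hands the job in; it is judged then, once.
The state is a dict: "t": time; "joints": joint angles; "qd": joint speeds; "joint_torque": joint torques, N m; "ee_pos": TCP position; "eef_rot": TCP orientation; "wrist_force": force on the tool from outside, world axes, zero at the start; "ft_torque": the same for the moment, N m; "grip_width": opening from 0.0 (shut) to 1.0 (fully open); "finger_force": force on a finger pad.
Only numpy, scipy, OpenCV 4.12 (cv2) and the standard library are available. Lean on these libraries where they do the work, as an engineer would, in place of code of your own. Each camera call takes 0.05 s, during which the arm holds its last target. There are 200 camera calls.

## Working session

There is one attempt and no reset: what is moved stays moved. The work goes in short steps, Python scripts to look and compute and a tool call to move; the robot and the scene stay as the last step left them, time stands still between calls to the robot, and variables do not carry over. Pictures are saved under pics/ and viewed, at most 10 in all, crops included, and the job is handed in when it is done.

Besides the shell and the picture viewer there is one more tool, called as name([rows], argument=value, ...), one row to a line, values as JSON. play_rows: Moves the arm, as the interface text tells. Its arguments: {"type":"object","properties":{"increments":{"type":"array"},"grip_force":{"type":"number"}},"required":["increments"]}

```bash
mkdir -p pics; ls; cat > h.py <<'E'
import numpy as np, cv2, pickle
from station import get_state, grab_frame
def ray(f,uv):
    K=np.array(f["intrinsics"],float);k=float(f["k1"])
    uv=np.asarray(uv,float).reshape(-1,2)
    n=cv2.undistortPoints(uv.reshape(-1,1,2),K,np.array([k,0,0,0,0.]),).reshape(-1,2)
    R=np.array(f["R"]);t=np.array(f["t"])
    return -R.T@t, np.c_[n,np.ones(len(n))]@R
def onz(f,uv,z):
    c,d=ray(f,uv); s=(z-c[2])/d[:,2]; return c+d*s[:,None]
def proj(f,X):
    X=np.atleast_2d(X).astype(float);R=np.array(f["R"]);t=np.array(f["t"])
    return cv2.projectPoints(X,cv2.Rodrigues(R)[0],t.astype(float),np.array(f["intrinsics"],float),np.array([float(f["k1"]),0,0,0,0]))[0].reshape(-1,2)
def cloud(f):
    d=np.array(f["depth"]);h,w=d.shape
    v,u=np.mgrid[:h,:w];c,r=ray(f,np.c_[u.ravel(),v.ravel()])
    P=c+r*d.ravel()[:,None];P[d.ravel()==0]=np.nan
    return P.reshape(h,w,3)
def shot(n,name=None):
    f=grab_frame(n)
    if name: cv2.imwrite(f"pics/{name}.png",f["color"][...,::-1])
    return f
E
python3 - <<'E'
from h import *
for n in("top","side"):
    f=shot(n,n+"0");pickle.dump(f,open(n+".pkl","wb"));print(n,-np.array(f["R"]).T@f["t"],f["k1"],f["intrinsics"][0])
print(get_state())
E
```

```text
pics
top [ 0.35672138 -0.01824285  1.12807156] -0.18141329302614945 [624.85860471   0.         315.43397063]
side [ 0.25832302 -0.43072771  0.63275559] -0.12419527692770578 [489.93373226   0.         318.00624648]
{'t': 0.1, 'joints': array([-1.35429737e+00,  3.79386559e-01,  1.73470684e+00,  1.10502713e-05,
        1.02853676e+00, -3.33094565e-02]), 'qd': array([-0.00175546, -0.00162488, -0.00270578, -0.00046668, -0.00015638,
       -0.00127622]), 'joint_torque': array([ 9.27321926e-04, -7.65047264e+01, -4.35296381e+01,  6.51375437e-02,
        3.98940314e-02, -4.02449496e-05]), 'ee_pos': array([ 0.17296601, -0.67792256,  0.21334027]), 'eef_rot': array([-5.17006056e-04,  9.92209827e-01,  1.24576840e-01, -4.27369558e-05]), 'wrist_force': array([ 0.60656085, -0.06621776, -0.16318341]), 'ft_torque': array([ 0.01337255, -0.02018853,  0.01097782]), 'finger_force': 0.0, 'grip_width': 0.9998820157950498}
```

View pics/top0.png

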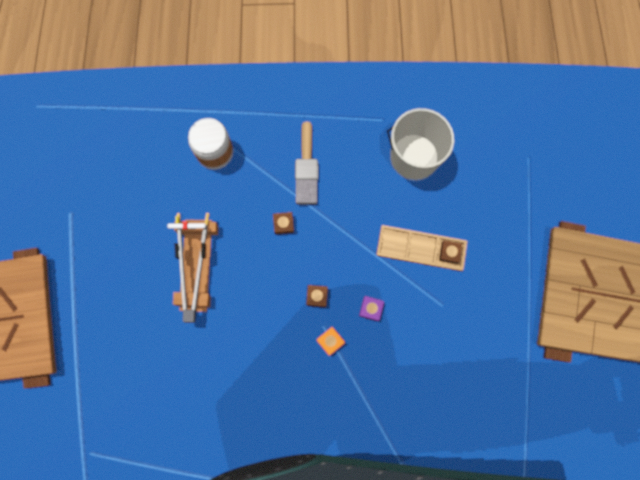

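View pics/side0.png

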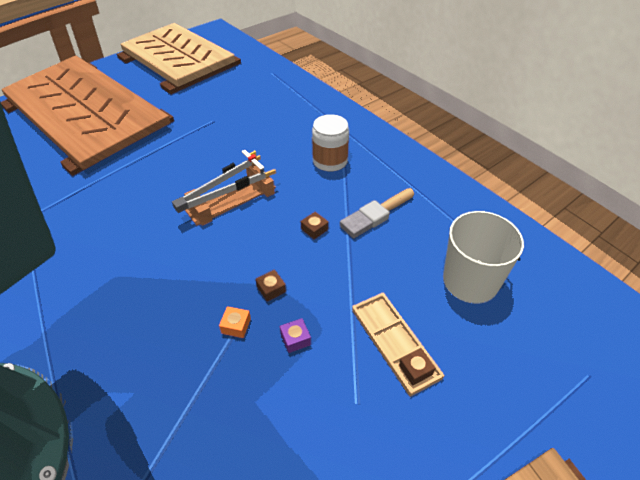

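Top view: the candidates for loose blocks are walnut at (283,223) and (317,296), walnut at (452,251) in the tray (block3), orange (330,341) and purple (372,308). I choose the two walnut ones on the table, (283,223) and (317,296). The tray is at (422,248), and the tweezers are at (192,265) with tips up in the image (+x), the yellow pointer at (178,217) and the red slider at (185,226).

```bash
cat > m.py <<'E'
from h import *
def rect(pts):
    (c,s,a)=cv2.minAreaRect((pts*1000).astype(np.float32)); return np.round(c,1),np.round(s,1),round(a,1)
def blob(m,seed):
    n,l,st,ce=cv2.connectedComponentsWithStats(m.astype(np.uint8)); 
    ids=[i for i in range(1,n) if st[i,4]>15]
    return min(((np.hypot(*(ce[i]-seed)),i) for i in ids))[1],l,st,ce
def blocks(f,seeds,z=0.022):
    hsv=cv2.cvtColor(f["color"],cv2.COLOR_RGB2HSV).astype(int)
    out=[]
    warm=(hsv[...,0]<25)&(hsv[...,1]>50)&(hsv[...,2]>15)
    disc=warm&(hsv[...,2]>130)
    for s in seeds:
        i,l,st,ce=blob(disc,s); d=ce[i]
        i2,l2,st2,ce2=blob(warm,s)
        cs=cv2.findContours((l2==i2).astype(np.uint8),cv2.RETR_EXTERNAL,cv2.CHAIN_APPROX_NONE)[0][0].reshape(-1,2)
        W=onz(f,cs,z)[:,:2]
        out.append((np.round(onz(f,d,z)[0,:2]*1000,1),st[i,4],rect(W)))
    return out
E
python3 - <<'E'
from m import *
T=pickle.load(open("top.pkl","rb"));S=pickle.load(open("side.pkl","rb"))
for o in blocks(T,[(283,223),(317,296),(452,251)]):print(o)
for o in blocks(S,[(314,222),(270,282),(418,363)]):print(o)
for f,n in((T,"top"),(S,"side")):
    P=cloud(f);h=cv2.cvtColor(f["color"],cv2.COLOR_RGB2HSV)
    pale=(h[...,0]<28)&(h[...,1]>40)&(h[...,2]>120)
    u0,u1,v0,v1=(360,480,215,285) if n=="top" else (340,455,280,405)
    m=np.zeros_like(pale);m[v0:v1,u0:u1]=pale[v0:v1,u0:u1]
    i,l,st,ce=blob(m,((u0+u1)/2,(v0+v1)/2));ix=np.argmax(st[1:,4])+1
    cs=np.concatenate([c.reshape(-1,2) for c in cv2.findContours((l==ix).astype(np.uint8),cv2.RETR_EXTERNAL,cv2.CHAIN_APPROX_NONE)[0]])
    print(n,"tray",st[ix],rect(onz(f,cs,.011)[:,:2]))
c=np.hstack([cv2.resize(T["color"][200:345,155:300],(480,480),interpolation=2),cv2.resize(T["color"][260:330,290:390],(320,224),interpolation=2) if 0 else cv2.resize(T["color"][200:330,260:380],(320,480),interpolation=2)])
cv2.imwrite("pics/c1.png",c[...,::-1])
E
```

```text
(array([623.6,  42.9]), np.int32(214), (array([618.5,  41.7]), array([35.2, 33. ]), 4.6))
(array([489.4, -17.1]), np.int32(214), (array([484.8, -17.8]), array([33. , 34.3]), 84.7))
(array([ 570.1, -204.4]), np.int32(2398), (array([ 568.8, -209. ]), array([157.7,  56.1]), 78.7))
(array([623.6,  41.7]), np.int32(149), (array([614.3,  34.3]), array([44.7, 45.4]), 5.0))
(array([489.4, -18.4]), np.int32(206), (array([481.8, -25.1]), array([46.4, 38.6]), 84.5))
(array([ 564.9, -215.4]), np.int32(3147), (array([ 563.8, -216.9]), array([159.7,  58.1]), 78.6))
top tray [ 377  226   90   45 2495] (array([ 570.9, -210.9]), array([159.8,  57.3]), 78.7)
side tray [ 353  293   91  102 3401] (array([ 570.3, -212.9]), array([161.8,  57.6]), 78.7)
```

View pics/c1.png

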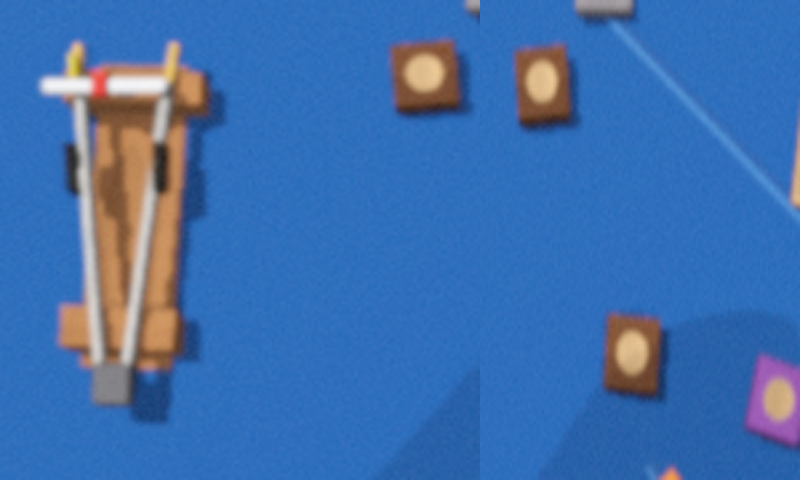

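The crop shows two plain walnut blocks with pale discs; the orange and purple decoys are clearly different. Both views put the block tops at 22 mm, and the tray measures 160 x 57 mm at yaw -11.3°. Heading to the near block first (0.489, -0.018, yaw -5.4°).

play_rows([
  [[0,0,4.4,0.0198,0.0412,-0.006,87],[0,0,4.4,0.0198,0.0412,-0.006,87],[0,0,4.4,0.0198,0.0412,-0.006,87],[0,0,4.4,0.0198,0.0412,-0.006,87],[0,0,4.4,0.0198,0.0412,-0.006,87],[0,0,4.4,0.0198,0.0412,-0.006,87],[0,0,4.4,0.0198,0.0412,-0.006,87],[0,0,4.4,0.0198,0.0412,-0.006,87],[0,0,4.4,0.0198,0.0412,-0.006,87],[0,0,4.4,0.0198,0.0412,-0.006,87],[0,0,4.4,0.0198,0.0412,-0.006,87],[0,0,4.4,0.0198,0.0412,-0.006,87],[0,0,4.4,0.0198,0.0412,-0.006,87],[0,0,4.4,0.0198,0.0412,-0.006,87],[0,0,4.4,0.0198,0.0412,-0.006,87],[0,0,4.4,0.0198,0.0412,-0.006,87],[0,0,0,0,0,0,87],[0,0,0,0,0,0,87]],
], grip_force=15)

```text
t: 1.9
ee_pos: [0.4896, -0.0183, 0.1176]
eef_rot: [-0.0, 0.738, 0.674, -0.0]
wrist_force: [0.1, -0.3, -0.3]
grip_width: 0.658
finger_force: 0.0
```

play_rows([
  [[0,0,0,0,0,-0.03,87],[0,0,0,0,0,-0.03,87],[0,0,0,0,0,-0.025,87],[0,0,0,0,0,-0.015,87],[0,0,0,0,0,-0.0066,87],[0,0,0,0,0,0,87],[0,0,0,0,0,0,255],[0,0,0,0,0,0,255],[0,0,0,0,0,0,255],[0,0,0,0,0,0,255],[0,0,0,0,0,0,255],[0,0,0,0,0,0,255]],
])

```text
t: 3.1
ee_pos: [0.4902, -0.0191, 0.0119]
eef_rot: [0.0, 0.739, 0.674, 0.0]
wrist_force: [-2.4, -1.9, 9.2]
grip_width: 0.394
finger_force: 15.0
```

play_rows([
  [[0,0,0,0,0,0.025,255],[0,0,0,0,0,0.03,255],[0,0,-1,0.01,-0.0242,0,255],[0,0,-1,0.0141,-0.034,0,255],[0,0,-1,0.0141,-0.034,0,255],[0,0,-1,0.0141,-0.034,0,255],[0,0,-1,0.0141,-0.034,0,255],[0,0,-1.1,0.014,-0.034,0,255],[0,0,0,0,0,0,255],[0,0,0,0,0,0,255],[0,0,0,0,0,0,255]],
])

```text
t: 4.2
ee_pos: [0.5697, -0.2125, 0.0662]
eef_rot: [-0.0, 0.774, 0.634, -0.0]
wrist_force: [0.4, -0.4, -0.3]
grip_width: 0.397
finger_force: 15.0
```

```bash
python3 - <<'E'
from m import *
print(get_state()["ee_pos"],get_state()["eef_rot"],get_state()["wrist_force"])
f=shot("side");cv2.imwrite("pics/s1.png",cv2.resize(f["color"][240:440,320:520],(600,600),interpolation=2)[...,::-1])
E
```

```text
[ 0.56965391 -0.21251509  0.06619126] [-3.49010948e-04  7.73614143e-01  6.33656858e-01 -1.52090575e-04] [ 0.42040506 -0.43476336 -0.29810588]
```

View pics/s1.png

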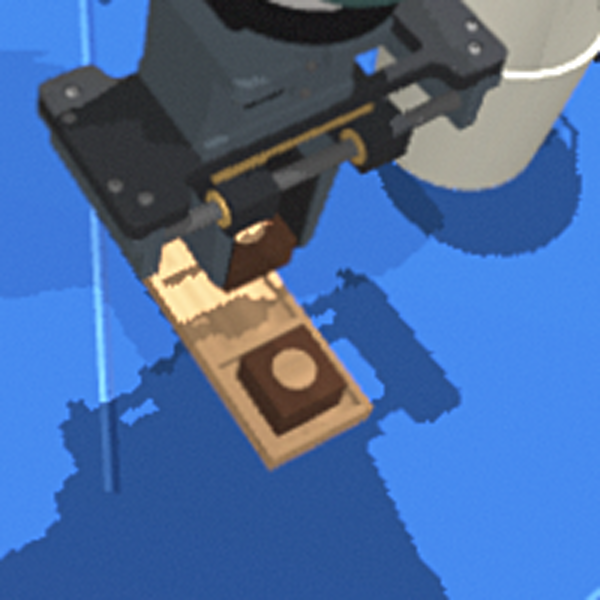

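The picture shows the block held square at (255,250) above the middle compartment, with block3 at (293,372). Lowering.

play_rows([
  [[0,0,0,0.001,0.0005,-0.02,255],[0,0,0,0,0,-0.018,255],[0,0,0,0,0,-0.0075,255],[0,0,0,0,0,-0.0035,255],[0,0,0,0,0,0,255],[0,0,0,0,0,0,255],[0,0,0,0,0,0,100],[0,0,0,0,0,0,100],[0,0,0,0,0,0,100],[0,0,0,0,0,0,100]],
])

```text
t: 5.25
ee_pos: [0.5713, -0.2129, 0.0175]
eef_rot: [0.0, 0.774, 0.633, 0.0]
wrist_force: [-0.0, 0.0, -0.0]
grip_width: 0.609
finger_force: 0.0
```

play_rows([
  [[0,0,0,0,0,0.02,100],[0,0,0,0,0,0.04,100],[0,0,-8.2,0.0058,0.0283,0.01,100],[0,0,-8.2,0.0058,0.0283,0.01,100],[0,0,-8.2,0.0058,0.0283,0.01,100],[0,0,-8.2,0.0058,0.0283,0,100],[0,0,-8.2,0.0058,0.0283,0,100],[0,0,-8.2,0.0058,0.0283,0,100],[0,0,-8.2,0.0058,0.0283,0,100],[0,0,-8.2,0.0058,0.0283,0,100],[0,0,-8.1,0.0058,0.0283,0,100],[0,0,0,0,0,0,100],[0,0,0,0,0,0,100]],
])

```text
t: 6.55
ee_pos: [0.6233, 0.0422, 0.1073]
eef_rot: [0.0, 0.999, 0.045, -0.0]
wrist_force: [-0.6, 0.1, -0.3]
grip_width: 0.608
finger_force: 0.0
```

```bash
python3 - <<'E'
from m import *
s=get_state();print(s["ee_pos"],2*np.degrees(np.arctan2(s["eef_rot"][2],s["eef_rot"][1]))-90)
S=shot("side");T=shot("top")
h=cv2.cvtColor(S["color"],cv2.COLOR_RGB2HSV).astype(int)
# slot1 block disc & block3 disc in side view: expected top z .026
P=proj(S,[[.5706,-.2119,.026],[.5604,-.2629,.026]]);print("expected px",P)
d=cloud(S)
for p in P:
    u,v=p.astype(int);w=S["color"][v-22:v+22,u-22:u+22]
    g=cv2.cvtColor(w,cv2.COLOR_RGB2GRAY)
c=S["color"][260:420,330:490];t=T["color"][205:285,360:480]
cv2.imwrite("pics/c2.png",np.hstack([cv2.resize(c,(400,400),interpolation=2),cv2.resize(t,(400,400),interpolation=2)])[...,::-1])
E
```

```text
[0.62332585 0.04217333 0.10726836] -84.88506933649101
expected px [[396.50148601 333.84097404]
 [417.13048738 362.82245758]]
```

View pics/c2.png

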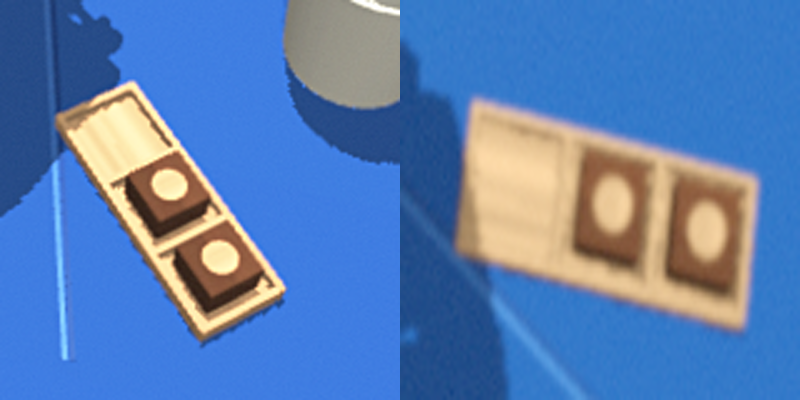

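The middle block stands flat and square in slot1 (disc at side pixel (398,334), where (396.5,334) was expected). Now the second block.

play_rows([
  [[0,0,-0.3,0,0,-0.03,100],[0,0,0,0,0,-0.03,100],[0,0,0,0,0,-0.02,100],[0,0,0,0,0,-0.01,100],[0,0,0,0,0,-0.0055,100],[0,0,0,0,0,0,100],[0,0,0,0,0,0,255],[0,0,0,0,0,0,255],[0,0,0,0,0,0,255],[0,0,0,0,0,0,255],[0,0,0,0,0,0,255]],
])

```text
t: 7.75
ee_pos: [0.624, 0.0419, 0.0126]
eef_rot: [0.0, 0.999, 0.04, 0.001]
wrist_force: [-1.3, -1.2, 7.6]
grip_width: 0.393
finger_force: 15.0
```

play_rows([
  [[0,0,0,0,0,0.025,255],[0,0,0,0,0,0.03,255],[0,0,8.2,-0.0048,-0.0225,0,255],[0,0,8.2,-0.0048,-0.0225,0,255],[0,0,8.2,-0.0048,-0.0225,0,255],[0,0,8.2,-0.0048,-0.0225,0,255],[0,0,8.2,-0.0048,-0.0225,0,255],[0,0,8.2,-0.0048,-0.0225,0,255],[0,0,8.2,-0.0048,-0.0225,0,255],[0,0,8.2,-0.0048,-0.0225,0,255],[0,0,8.4,-0.0048,-0.0228,0,255],[0,0,0,0,0,0,255],[0,0,0,0,0,0,255],[0,0,0,0,0,0,255]],
])

```text
t: 9.15
ee_pos: [0.5804, -0.1603, 0.0669]
eef_rot: [-0.0, 0.774, 0.633, 0.0]
wrist_force: [-0.8, 0.4, -0.8]
grip_width: 0.393
finger_force: 15.0
```

play_rows([
  [[0,0,0,0.0004,-0.0004,-0.02,255],[0,0,0,0,0,-0.018,255],[0,0,0,0,0,-0.0075,255],[0,0,0,0,0,-0.0035,255],[0,0,0,0,0,0,255],[0,0,0,0,0,0,255],[0,0,0,0,0,0,100],[0,0,0,0,0,0,100],[0,0,0,0,0,0,100],[0,0,0,0,0,0,100],[0,0,0,0,0,0.02,60],[0,0,0,0,0,0.05,60],[0,0,-8,-0.02,0.03,0.05,0],[0,0,-8,-0.02,0.03,0.03,0],[0,0,-8,-0.02,0.03,0.03,0],[0,0,-8,-0.02,0.03,0.0,0],[0,0,-8,-0.02,0.02,0,0],[0,0,-8,0,0.02,0,0],[0,0,-8,0,0,0,0]],
])

```text
t: 11.05
ee_pos: [0.4838, -0.0053, 0.1887]
eef_rot: [-0.0, 0.981, 0.194, 0.0]
wrist_force: [0.4, -1.2, -0.3]
grip_width: 1.002
finger_force: 0.0
```

```bash
python3 - <<'E'
from m import *
s=get_state();print(s["ee_pos"],2*np.degrees(np.arctan2(s["eef_rot"][2],s["eef_rot"][1]))-90)
S=shot("side");T=shot("top")
pickle.dump(T,open("top2.pkl","wb"));pickle.dump(S,open("side2.pkl","wb"))
c=S["color"][260:420,330:490];t=S["color"][140:230,165:285]
cv2.imwrite("pics/c3.png",np.hstack([cv2.resize(c,(300,300),interpolation=2),cv2.resize(t,(480,360),interpolation=2)[:300]])[...,::-1])
for f,n in((T,"T"),(S,"S")):
    h=cv2.cvtColor(f["color"],cv2.COLOR_RGB2HSV).astype(int);H,Sa,V=h[...,0],h[...,1],h[...,2]
    roi=np.zeros(H.shape,bool)
    if n=="T": roi[200:330,150:240]=1
    else: roi[140:230,165:285]=1
    for nm,m in(("red",((H<6)|(H>172))&(Sa>170)&(V>120)),("yel",(H>23)&(H<33)&(Sa>140)&(V>130)),("blk",(V<60)),("grey",(Sa<60)&(V<140)&(V>60)),("steel",(Sa<50)&(V>=150))):
        k,l,st,ce=cv2.connectedComponentsWithStats((m&roi).astype(np.uint8))
        print(n,nm,[(np.round(ce[i],1).tolist(),st[i].tolist()) for i in range(1,k) if st[i,4]>4])
E
```

```text
[ 0.4838366  -0.005347    0.18865931] -67.63194084816371
T red [([184.7, 227.4], [184, 225, 2, 5, 7])]
T yel [([177.4, 219.2], [177, 217, 2, 5, 9])]
T blk [([203.4, 250.1], [203, 245, 2, 12, 19])]
T grey [([205.8, 230.0], [205, 226, 2, 10, 12]), ([181.4, 233.6], [181, 231, 3, 6, 8]), ([182.4, 246.3], [182, 243, 2, 8, 10]), ([177.3, 250.0], [176, 244, 3, 14, 25]), ([201.8, 253.0], [201, 248, 2, 11, 14]), ([186.0, 303.0], [186, 300, 1, 7, 7]), ([191.9, 316.2], [185, 307, 12, 15, 53]), ([186.4, 310.2], [186, 309, 2, 3, 5]), ([204.0, 310.8], [202, 310, 5, 2, 5])]
T steel [([176.1, 215.8], [175, 213, 5, 8, 10]), ([206.2, 215.2], [204, 213, 6, 7, 11]), ([180.1, 260.5], [168, 222, 18, 89, 375]), ([198.3, 228.9], [187, 223, 19, 20, 150]), ([196.6, 282.7], [191, 253, 11, 58, 199])]
S red [([251.7, 156.6], [248, 154, 8, 6, 22])]
S yel []
S blk [([188.2, 145.4], [180, 140, 18, 14, 160]), ([207.6, 141.4], [204, 140, 10, 5, 34]), ([269.1, 158.2], [231, 140, 54, 46, 855]), ([224.8, 149.6], [224, 149, 3, 2, 5]), ([221.4, 172.8], [211, 155, 24, 40, 593]), ([242.0, 182.8], [236, 176, 13, 14, 119]), ([276.2, 198.9], [274, 186, 5, 28, 31]), ([181.6, 206.4], [181, 205, 3, 4, 5])]
S grey [([178.2, 144.2], [176, 140, 6, 10, 37]), ([192.1, 140.3], [190, 140, 5, 2, 7]), ([217.9, 173.2], [172, 140, 93, 72, 1371]), ([281.0, 195.7], [276, 167, 9, 52, 278])]
S steel [([245.7, 153.1], [242, 150, 9, 8, 38]), ([254.7, 160.1], [253, 159, 5, 3, 11]), ([236.3, 166.5], [231, 164, 12, 6, 20]), ([254.1, 175.5], [249, 174, 12, 5, 22]), ([196.8, 189.2], [183, 182, 28, 16, 59]), ([231.8, 184.2], [229, 183, 7, 4, 13]), ([199.1, 196.9], [186, 191, 28, 12, 60])]
```

View pics/c3.png

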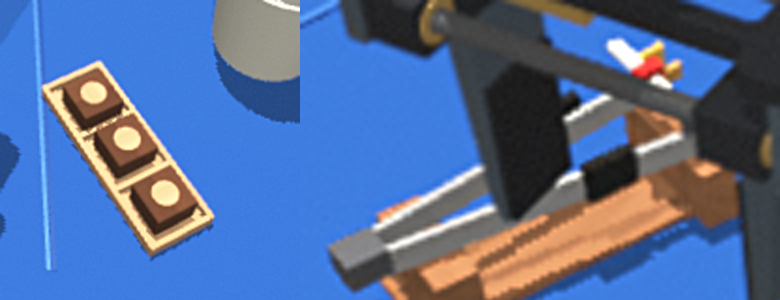

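All three blocks stand flat in the tray. Now the tweezers' pose, from the first (unobstructed) pictures.

```bash
python3 - <<'E'
from m import *
T=pickle.load(open("top.pkl","rb"));S=pickle.load(open("side.pkl","rb"))
h=cv2.cvtColor(T["color"],cv2.COLOR_RGB2HSV).astype(int);Sa,V=h[...,1],h[...,2]
L=[];Rr=[]
for v in range(258,298):
    row=np.clip(200-Sa[v,165:215],0,None)*1.0; row=np.where(Sa[v,165:215]<110,row,0)
    n,l=cv2.connectedComponents((row>0).astype(np.uint8)[None]);
    c=sorted((row[l[0]==i]@np.arange(165,215)[l[0]==i]/row[l[0]==i].sum()) for i in range(1,n) if (l[0]==i).sum()>1)
    if len(c)==2: L.append((c[0],v));Rr.append((c[1],v))
print(len(L))
A=onz(T,L,.048)*1000;B=onz(T,Rr,.048)*1000
la=np.polyfit(A[:,0],A[:,1],1);lb=np.polyfit(B[:,0],B[:,1],1)
print("left",la,"right",lb, "mid yaw",np.degrees((np.arctan(la[0])+np.arctan(lb[0]))/2),"cross x",(lb[1]-la[1])/(la[0]-lb[0]))
for x in(460,540,600):print(x,np.polyval(la,x),np.polyval(lb,x),(np.polyval(la,x)+np.polyval(lb,x))/2)
for nm,uv,z in(("tipL",(178,212.7),.048),("tipR",(207.3,212.7),.048),("rearc",(188.8,316),.05),("plL",(177.3,250),.054),("plR",(203.4,250),.054),("red",(184.7,227.4),.066),("yel",(177.4,219),.06)):
    print(nm,onz(T,uv,z)[0]*1000)
# side view colours
h=cv2.cvtColor(S["color"],cv2.COLOR_RGB2HSV).astype(int);H,Sa,V=h[...,0],h[...,1],h[...,2]
roi=np.zeros(H.shape,bool);roi[140:225,165:282]=1
for nm,m,z in(("red",((H<6)|(H>172))&(Sa>170)&(V>120),.066),("yel",(H>23)&(H<33)&(Sa>140)&(V>130),.06),("blk",V<60,.045),("brass",(H>14)&(H<26)&(Sa>90)&(V>170),.045)):
    k,l,st,ce=cv2.connectedComponentsWithStats((m&roi).astype(np.uint8))
    for i in range(1,k):
        if st[i,4]>6: print("S",nm,np.round(ce[i],1),st[i],np.round(onz(S,ce[i],z)[0]*1000,1))
cv2.imwrite("pics/c4.png",cv2.resize(S["color"][140:230,165:285],(800,600),interpolation=2)[...,::-1])
E
```

```text
4
left [1.02117132e-01 1.66418456e+02] right [-1.31342516e-01  2.59549481e+02] mid yaw -0.8259358762494521 cross x 398.9170123388045
460 213.39233607915557 199.1319233219005 206.26212970052802
540 221.56170661085204 188.6245220671844 205.0931143390182
600 227.6887345096244 180.74397112614727 204.21635281788582
tipL [633.71169553 230.07955863  48.        ]
tipR [632.86233714 176.62321647  48.        ]
rearc [447.99696    204.82516348  50.        ]
plL [564.20470701 227.575848    54.        ]
plR [563.68369179 180.80804266  54.        ]
red [602.21950222 212.95835867  66.        ]
yel [619.10432002 227.97865298  60.        ]
S red [251.4 157. ] [248 154   8   7  25] [605.4 210.6  66. ]
S blk [228.1 167.6] [223 164  12   9  44] [566.4 235.3  45. ]
S blk [242.2 182.7] [236 176  14  14 123] [564.1 181.8  45. ]
S blk [181.4 207.3] [174 203  14   9  54] [446.5 194.3  45. ]
S brass [252.4 152.8] [250 151   6   4   8] [626.9 244.2  45. ]
S brass [269.3 171.5] [265 170  10   4  15] [620.4 176.5  45. ]
```

View pics/c4.png

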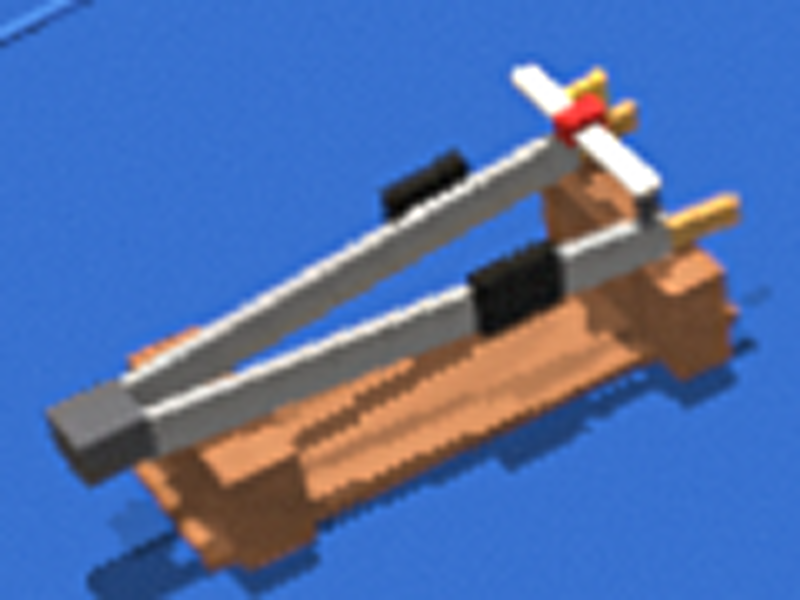

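The picture shows the tweezers on the rest: tips up-right, black plates at crop (425,185) and (517,285), red slider (580,117). The grip point comes out at about (0.563, 0.204) with yaw -0.7°, and the plates, blades and tips agree with the given sizes.

play_rows([
  [[0,0,-3.8,0.0132,0.0349,-0.01,0],[0,0,-3.8,0.0132,0.0349,-0.01,0],[0,0,-3.9,0.0132,0.0349,-0.01,0],[0,0,-3.9,0.0132,0.0349,-0.01,0],[0,0,-3.9,0.0132,0.035,-0.01,0],[0,0,-3.8,0.0132,0.035,-0.01,0],[0,0,0,0,0,0,0],[0,0,0,0,0,0,0],[0,0,0,0,0,0,0]],
])

```text
t: 12.05
ee_pos: [0.5634, 0.2018, 0.1284]
eef_rot: [0.0, 1.0, -0.003, -0.0]
wrist_force: [-0.6, -0.4, -0.3]
grip_width: 1.001
finger_force: 0.0
```

```bash
python3 - <<'E'
from m import *
s=get_state();print(s["ee_pos"],2*np.degrees(np.arctan2(s["eef_rot"][2],s["eef_rot"][1]))-90,s["joints"])
E
```

```text
[0.5634354  0.20175076 0.128443  ] -90.37387606172128 [ 3.04946052e-01  3.38443554e-01  1.97877198e+00 -1.22589460e-04
  8.24707811e-01  1.88235097e+00]
```

play_rows([
  [[0,0,-0.3,0,0.0024,-0.03,0],[0,0,0,0,0,-0.03,0],[0,0,0,0,0,-0.025,0],[0,0,0,0,0,-0.013,0],[0,0,0,0,0,-0.0054,60],[0,0,0,0,0,0,100],[0,0,0,0,0,0,115],[0,0,0,0,0,0,122],[0,0,0,0,0,0,129],[0,0,0,0,0,0,129],[0,0,0,0,0,0,129],[0,0,0,0,0,0,129]],
], grip_force=25)

```text
t: 13.25
ee_pos: [0.5644, 0.2053, 0.0258]
eef_rot: [-0.0, 1.0, -0.007, 0.001]
wrist_force: [0.1, -0.4, 7.4]
grip_width: 0.497
finger_force: 9.0
```

play_rows([
  [[0,0,0,0,0,0.005,129],[0,0,0,0,0,0.01,129],[0,0,0,0,0,0.02,129],[0,0,0,0,0,0.025,129],[0,0,0,0,0,0.015,129],[0,0,0,0,0,0,129],[0,0,0,0,0,0,129],[0,0,0,0,0,0,129]],
])

```text
t: 14.05
ee_pos: [0.5629, 0.2048, 0.099]
eef_rot: [0.0, 1.0, -0.007, -0.001]
wrist_force: [0.0, -0.4, -0.5]
grip_width: 0.493
finger_force: 6.6
```

```bash
python3 - <<'E'
from m import *
s=get_state();print(s["ee_pos"],s["wrist_force"],s["ft_torque"])
S=shot("side");T=shot("top");pickle.dump((S,T),open("p3.pkl","wb"))
cv2.imwrite("pics/c5.png",np.hstack([cv2.resize(S["color"][90:210,170:330],(480,360),interpolation=2),cv2.resize(T["color"][180:340,140:260],(270,360),interpolation=2)])[...,::-1])
E
```

```text
[0.56293358 0.20484236 0.0989574 ] [ 0.03307294 -0.39787983 -0.49996308] [0.02248278 0.06220342 0.0310671 ]
```

View pics/c5.png

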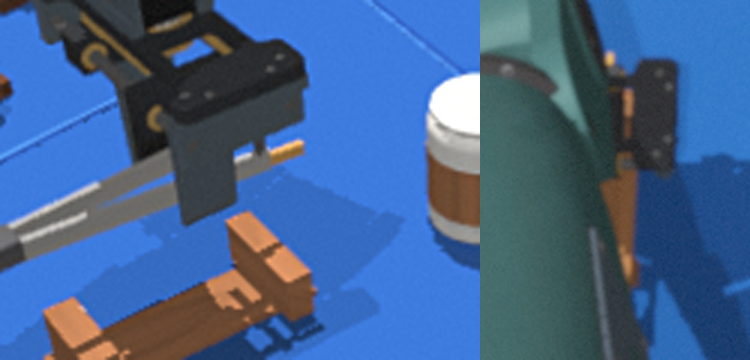

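The tweezers are lifted and level (-0.5 N load, no lasting side force), but the near finger hides the scale from the side camera. At yaw of about -80° with the tips over the tray the scale will face that camera, so I'll carry them there.

play_rows([
  [[0,0,-2.5,0,-0.0109,0,129],[0,0,-5,-0.0003,-0.0217,0,129],[0,0,-5,-0.0003,-0.0217,0,129],[0,0,-5,-0.0003,-0.0217,0,129],[0,0,-5,-0.0003,-0.0217,0,129],[0,0,-5,-0.0003,-0.0217,0,129],[0,0,-5,-0.0003,-0.0217,0,129],[0,0,-5,-0.0003,-0.0217,0,129],[0,0,-5,-0.0003,-0.0217,0,129],[0,0,-5,-0.0003,-0.0217,0,129],[0,0,-5,-0.0003,-0.0217,0,129],[0,0,-5,-0.0003,-0.0217,0,129],[0,0,-5,-0.0003,-0.0217,0,129],[0,0,-5,-0.0003,-0.0217,0,129],[0,0,-5,-0.0003,-0.0217,0,129],[0,0,-5,-0.0003,-0.0217,0,129],[0,0,-2.5,0,-0.0109,0,129],[0,0,0,0,0,0,129],[0,0,0,0,0,0,129],[0,0,0,0,0,0,129]],
])

```text
t: 16.15
ee_pos: [0.559, -0.1415, 0.0999]
eef_rot: [0.0, 0.762, -0.647, -0.0]
wrist_force: [-0.3, -0.3, -1.0]
grip_width: 0.496
finger_force: 6.6
```

```bash
python3 - <<'E'
from m import *
s=get_state();print(s["t"],s["ee_pos"],2*np.degrees(np.arctan2(s["eef_rot"][2],s["eef_rot"][1]))-90,s["joints"][5])
S=shot("side");pickle.dump(S,open("p4.pkl","wb"))
print(proj(S,[s["ee_pos"]]))
cv2.imwrite("pics/c6.png",cv2.resize(S["color"][200:380,300:540],(800,600),interpolation=2)[...,::-1])
E
```

```text
16.15 [ 0.55898527 -0.14152705  0.09985775] -170.69478907278938 2.6906500237802033
[[360.7334636  275.71379651]]
```

View pics/c6.png

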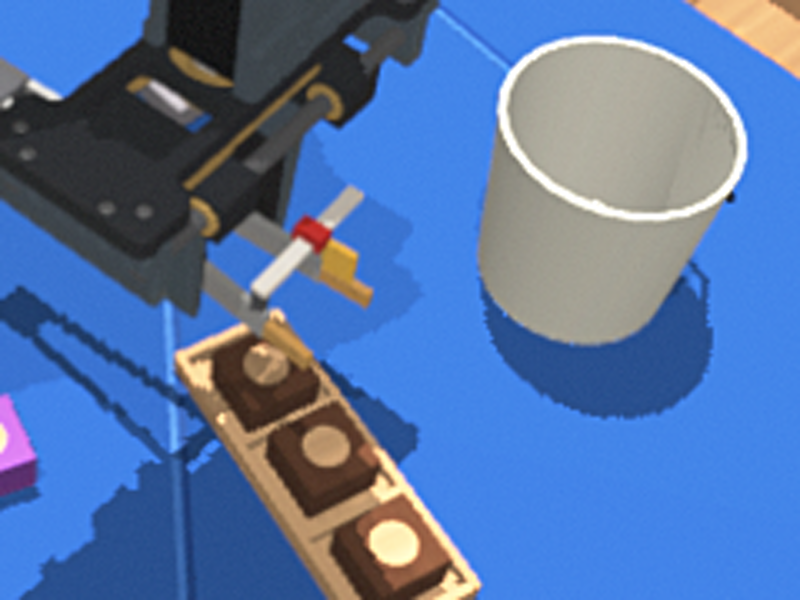

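The picture shows the red slider at crop (313,234), the yellow pointer beyond the bar at (340,262), and the brass tips at (365,297) and (290,345). The scale is now fully visible, so I'll measure it in the tweezers' frame.

```bash
cat > tw.py <<'E'
from m import *
def meas(S,s,z0=None):
    P=cloud(S);h=cv2.cvtColor(S["color"],cv2.COLOR_RGB2HSV).astype(int);H,Sa,V=h[...,0],h[...,1],h[...,2]
    psi=2*np.arctan2(s["eef_rot"][2],s["eef_rot"][1])-np.pi/2; yaw=psi+np.pi/2
    ex=np.array([np.cos(yaw),np.sin(yaw)]);ey=np.array([-ex[1],ex[0]])
    e=s["ee_pos"]; und=e[2]+.0082
    c=proj(S,[[*(e[:2]+.042*ex),und+.028]])[0].astype(int)
    roi=np.zeros(H.shape,bool);roi[c[1]-35:c[1]+45,c[0]-35:c[0]+45]=1
    out={}
    for nm,m in(("red",((H<7)|(H>172))&(Sa>150)&(V>90)),("gold",(H>=12)&(H<33)&(Sa>120)&(V>110)),("white",(Sa<40)&(V>150))):
        k,l,st,ce=cv2.connectedComponentsWithStats((m&roi).astype(np.uint8))
        for i in range(1,k):
            if st[i,4]<12: continue
            q=P[l==i];q=q[np.isfinite(q[:,0])]
            a=np.c_[(q[:,:2]-e[:2])@ex+.020,(q[:,:2]-e[:2])@ey,q[:,2]-und]*1000
            print(nm,np.round(ce[i],1),st[i,4],H[l==i].mean().round(1),"x",np.percentile(a[:,0],[5,50,95]).round(1),"y",np.percentile(a[:,1],[5,50,95]).round(1),"z",np.percentile(a[:,2],[5,50,95]).round(1))
            out.setdefault(nm,[]).append((l==i,a))
    return out,(e,ex,ey,und)
E
python3 - <<'E'
from tw import *
S=pickle.load(open("p4.pkl","rb"));s=get_state();o,(e,ex,ey,und)=meas(S,s)
h=cv2.cvtColor(S["color"],cv2.COLOR_RGB2HSV)
for v in range(262,292):print(v," ".join(f"{h[v,u,0]:3d}/{h[v,u,1]:3d}/{h[v,u,2]:3d}" for u in range(386,412,1)) if v%3==0 else "")
E
```

```text
red [393.4 269.5] 65 22.6 x [56.3 62.6 67.5] y [ 7.4 10.8 15.1] z [26.4 30.9 32.5]
gold [363.9 248.2] 39 18.8 x [43.6 44.1 44.7] y [-46.  -35.4 -18.6] z [94.5 96.8 98.9]
gold [361.6 264.4] 34 18.9 x [46.9 53.8 56.6] y [-49.6 -48.4 -47.3] z [79.3 89.2 91.5]
gold [402.3 280.9] 150 18.6 x [67.9 75.3 86.6] y [13.4 14.9 16.5] z [ 4.4 13.  25.8]
gold [385.4 302.8] 109 16.7 x [39.3 76.6 88.1] y [-24.7 -22.9  27.4] z [-82.5   7.9  11. ]
white [402.2 261.6] 70 38.1 x [58.1 61.4 64.2] y [22.8 32.7 42.2] z [24.3 26.  27.7]
white [383.8 280.2] 124 29.0 x [57.8 61.8 65.1] y [-21.4  -7.6   5.9] z [24.1 26.  27.4]
262 
263 
264 109/178/191 109/183/217 108/190/213 108/189/213 112/155/192 128/108/151 122/110/169 111/161/193 109/186/211 109/150/208 110/ 60/184  15/ 17/176  16/ 29/184  15/ 28/183  17/ 27/182  17/ 29/185  19/ 29/183 120/ 12/166 110/112/192 109/176/211 109/189/210 108/188/210 109/183/209 108/185/209 109/182/210 109/184/209
265 
266 
267 108/189/214 110/177/205 135/106/140 175/175/160   2/205/173   2/205/169   2/200/170   1/201/189   1/202/194   1/188/193   2/137/192   6/ 58/218  15/ 34/2
[... 2066 characters left out ...]
  13/ 88/185 125/ 49/166 110/141/194 110/177/212
286 
287 
288 109/181/210 109/181/209 108/182/210 109/182/210 108/183/209 109/181/211 109/184/209 109/184/208 109/181/210 109/183/210 109/184/209 109/186/210 109/189/212 108/188/213 109/187/214 110/167/203 113/116/182 166/ 29/133  15/136/163  18/156/162  17/153/153  17/148/158  17/146/166  17/154/179  17/159/184   7/ 55/143
289 
290 
291 108/186/208 109/183/209 109/184/209 109/182/210 108/183/209 108/185/209 109/180/211 108/185/209 108/185/208 109/183/210 109/184/208 109/184/209 109/182/210 109/184/209 108/183/209 109/182/211 108/185/209 109/185/211 108/187/214 109/189/213 109/167/203 114/118/182 173/ 30/134  15/131/158 134/ 38/129 109/170/202
```

```bash
cat >> tw.py <<'E'
def diff(S,s):
    o,_=meas(S,s)
    h=cv2.cvtColor(S["color"],cv2.COLOR_RGB2HSV).astype(int)
    m,a=o["red"][0]; t=a[a[:,2]>30.5]; 
    print("red top n",len(t),"y ext",t[:,1].min(),t[:,1].max(),np.median(t[:,1]),"all ext",a[:,1].min(),a[:,1].max(),"mid5-95",np.percentile(a[:,1],[3,97]).mean())
    for m,a in o["gold"]:
        if abs(np.median(a[:,0])-75)<6 and np.median(a[:,1])>0:
            p=a[(a[:,2]>16)&(a[:,0]>62)&(a[:,0]<85)]; f=p[p[:,2]<24]; tp=p[p[:,2]>=24]
            print("pointer n",len(f),"near face y",np.median(f[:,1]),"x",f[:,0].min(),f[:,0].max(),"top: n",len(tp),"y",np.round(np.sort(tp[:,1]),1),"zmax",p[:,2].max())
            q=a[a[:,2]<13.5];print("mov tip y by x",[(x,np.median(q[abs(q[:,0]-x)<3,1]).round(1)) for x in(75,80,85,90)])
        elif np.median(a[:,1])<0 and abs(np.median(a[:,0])-77)<6:
            q=a[(a[:,2]<16)&(a[:,2]>0)];print("fix tip y",np.median(q[:,1]).round(1),"ext",q[:,1].min().round(1),q[:,1].max().round(1))
E
python3 - <<'E'
from tw import *
diff(pickle.load(open("p4.pkl","rb")),get_state())
E
```

```text
red [393.4 269.5] 65 22.6 x [56.3 62.6 67.5] y [ 7.4 10.8 15.1] z [26.4 30.9 32.5]
gold [363.9 248.2] 39 18.8 x [43.6 44.1 44.7] y [-46.  -35.4 -18.6] z [94.5 96.8 98.9]
gold [361.6 264.4] 34 18.9 x [46.9 53.8 56.6] y [-49.6 -48.4 -47.3] z [79.3 89.2 91.5]
gold [402.3 280.9] 150 18.6 x [67.9 75.3 86.6] y [13.4 14.9 16.5] z [ 4.4 13.  25.8]
gold [385.4 302.8] 109 16.7 x [39.3 76.6 88.1] y [-24.7 -22.9  27.4] z [-82.5   7.9  11. ]
white [402.2 261.6] 70 38.1 x [58.1 61.4 64.2] y [22.8 32.7 42.2] z [24.3 26.  27.7]
white [383.8 280.2] 124 29.0 x [57.8 61.8 65.1] y [-21.4  -7.6   5.9] z [24.1 26.  27.4]
red top n 41 y ext 7.406083099544128 15.946172378720307 11.493872732262327 all ext 6.848053924013424 15.946172378720307 mid5-95 11.294465350596855
pointer n 39 near face y 14.933807228937193 x 67.10316461989129 79.98649413535267 top: n 19 y [10.3 13.4 13.6 13.7 14.1 14.6 14.7 14.7 14.8 14.8 14.9 14.9 15.5 15.5
 15.9 16.1 16.4 16.9 17.7] zmax 27.651732469649208
mov tip y by x [(75, np.float64(14.5)), (80, np.float64(14.9)), (85, np.float64(15.0)), (90, np.float64(15.6))]
fix tip y -23.0 ext -25.5 -19.3
```

The pointer centre is about 5 mm short of the slider, so about 3.5 mm more squeeze is needed. I'll lower to a hand's breadth, trim the position and squeeze.

play_rows([
  [[0,0,0,-0.002,-0.002,-0.008,129],[0,0,0,0,0,-0.01,129],[0,0,0,0,0,0,133],[0,0,0,0,0,0,136],[0,0,0,0,0,0,139],[0,0,0,0,0,0,139],[0,0,0,0,0,0,139],[0,0,0,0,0,0,139],[0,0,0,0,0,0,139]],
])

```text
t: 17.1
ee_pos: [0.5572, -0.1443, 0.0821]
eef_rot: [-0.0, 0.762, -0.648, 0.0]
wrist_force: [-0.4, -0.7, -0.2]
grip_width: 0.457
finger_force: 8.0
```

```bash
python3 - <<'E'
from tw import *
s=get_state();print(s["ee_pos"],s["wrist_force"],s["grip_width"]*91)
S=shot("side");pickle.dump(S,open("p5.pkl","wb"));diff(S,s)
cv2.imwrite("pics/c7.png",cv2.resize(S["color"][240:340,340:440],(600,600),interpolation=2)[...,::-1])
E
```

```text
[ 0.55717888 -0.14426027  0.08208627] [-0.44099474 -0.65066299 -0.16788458] 41.63053097827327
red [393.1 278.6] 60 24.4 x [55.9 62.  66.5] y [ 9.8 13.2 17.5] z [26.9 30.9 32.4]
gold [364.1 259.5] 36 18.9 x [43.4 44.2 44.9] y [-46.1 -31.6 -19. ] z [ 94.5  96.7 100.2]
gold [361.4 274.6] 36 18.9 x [45.6 53.3 56.8] y [-47.8 -46.9 -45.2] z [81.5 89.7 91.9]
gold [399.6 292.2] 144 18.6 x [67.5 74.8 86.7] y [11.2 12.3 13.8] z [ 4.2 12.5 25.9]
gold [386.  311.5] 107 16.9 x [53.6 77.2 88.3] y [-22.2 -20.4  25.1] z [-63.4   8.   10.7]
white [401.4 270.9] 70 37.2 x [57.2 60.5 63.8] y [25.3 33.7 44.9] z [24.6 26.2 27.5]
white [384.  289.1] 124 29.5 x [51.4 61.  64.6] y [-19.5  -4.1  14.2] z [ 5.1 26.8 28.4]
red top n 37 y ext 9.304626033132825 18.129378058848832 13.31592539952883 all ext 9.304626033132825 18.23443517668468 mid5-95 13.659977925495305
pointer n 37 near face y 12.302503203539548 x 65.99856565232353 79.70782508185883 top: n 19 y [11.2 11.6 11.9 12.  12.2 12.3 12.4 12.5 12.5 12.5 12.9 13.  13.2 13.2
 13.4 13.7 13.8 14.1 14.6] zmax 27.193589454769338
mov tip y by x [(75, np.float64(11.9)), (80, np.float64(12.2)), (85, np.float64(12.3)), (90, np.float64(11.7))]
fix tip y -20.6 ext -23.2 -16.6
```

View pics/c7.png

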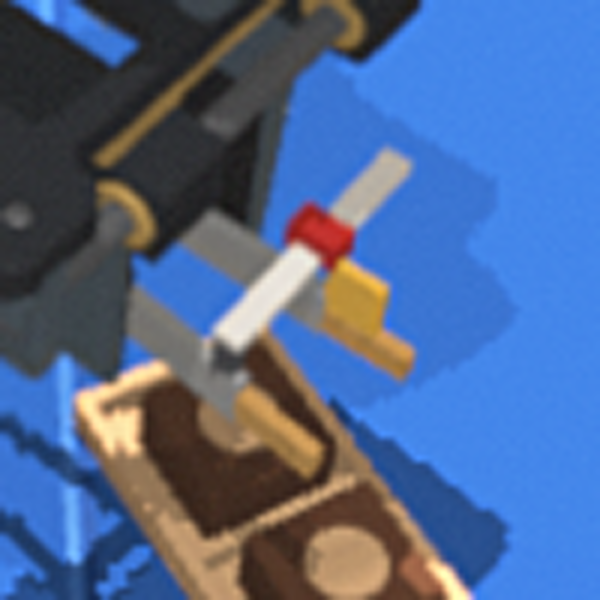

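The picture shows the pointer (355,298) now sitting just beyond the slider (320,235), across the bar. To refine, I'll compare the two faces that point the same way: pointer face minus slider face should be 4 - 1.5 = 2.5 mm.

```bash
cat > fine.py <<'E'
from h import *
s=get_state()
psi=2*np.arctan2(s["eef_rot"][2],s["eef_rot"][1])-np.pi/2; yaw=psi+np.pi/2
ex=np.array([np.cos(yaw),np.sin(yaw)]);ey=np.array([-ex[1],ex[0]]);e=s["ee_pos"];und=e[2]+.0082
Fs=[shot("side") for _ in range(8)]
D=np.median([f["depth"] for f in Fs],0);C=np.median([f["color"] for f in Fs],0).astype(np.uint8)
f=dict(Fs[0]);f["depth"]=D;P=cloud(f);h=cv2.cvtColor(C,cv2.COLOR_RGB2HSV).astype(int);H,Sa,V=h[...,0],h[...,1],h[...,2]
c=proj(f,[[*(e[:2]+.046*ex+.012*ey),und+.026]])[0].astype(int)
roi=np.zeros(H.shape,bool);roi[c[1]-20:c[1]+30,c[0]-20:c[0]+25]=1
A=np.dstack([((P[...,:2]-e[:2])@ex+.02)*1000,(P[...,:2]-e[:2])@ey*1000,(P[...,2]-und)*1000])
def r(n,m):
    a=A[m&roi];print(n,len(a),"x",np.median(a[:,0]).round(1),"y",np.percentile(a[:,1],[5,25,50,75,95]).round(2),"z",np.percentile(a[:,2],[5,50,95]).round(1));return a
x,y,z=A[...,0],A[...,1],A[...,2]
red=((H<7)|(H>172))&(Sa>150)
r("red all",red);a=r("red side",red&(V<155)&(z<31)&(x<68.5));r("red top",red&(V>=180))
r("red end",red&(x>67))
yl=(H>=19)&(H<24)&(Sa>150)
g=yl&(V>176)&(V<195)&(x>66)&(x<82)
r("ptr face",g);r("ptr top",yl&(V>205)&(x>62))
for k in range(66,82,4): r(f"ptr face x{k}",g&(x>=k)&(x<k+4))
brs=(H>=12)&(H<20)&(Sa>110)
roi[:]=0;roi[c[1]-20:c[1]+70,c[0]-60:c[0]+40]=1
for k in range(66,94,5): r(f"tipM {k}",brs&(y>2)&(z>0)&(z<12)&(V<178)&(x>=k)&(x<k+5))
for k in range(66,94,5): r(f"tipF {k}",brs&(y<-10)&(z>-2)&(z<16)&(x>=k)&(x<k+5))
roi[:]=0;roi[c[1]-50:c[1]+70,c[0]-90:c[0]+40]=1
st=(Sa<40)&(V<150)
for k in range(30,66,6): r(f"bladeM {k}",st&(y>4)&(y<22)&(z>0)&(z<13)&(x>=k)&(x<k+6))
E
python3 fine.py
```

```text
red all 59 x 62.3 y [10.06 11.07 13.13 15.44 17.57] z [27.6 31.  31.8]
red side 14 x 65.4 y [ 9.9  10.46 11.13 11.52 14.18] z [25.1 28.2 30.5]
red top 20 x 63.0 y [11.77 12.67 14.31 15.68 17.87] z [30.4 31.2 32.1]
  return _methods._mean(a, axis=axis, dtype=dtype,
  ret = ret.dtype.type(ret / rcount)
Traceback (most recent call last):
  File "fine.py", line 16, in <module>
    r("red end",red&(x>67))
    ~^^^^^^^^^^^^^^^^^^^^^^
  File "fine.py", line 12, in r
    a=A[m&roi];print(n,len(a),"x",np.median(a[:,0]).round(1),"y",np.percentile(a[:,1],[5,25,50,75,95]).round(2),"z",np.percentile(a[:,2],[5,50,95]).round(1));return a
                                                                 ~~~~~~~~~~~~~^^^^^^^^^^^^^^^^^^^^^^^^
IndexError: index -1 is out of bounds for axis 0 with size 0
```

```bash
sed -i 's/a=A\[m&roi\];print/a=A[m\&roi]\n    if len(a)<3: return a\n    print/' fine.py; python3 fine.py
```

```text
red all 59 x 62.0 y [10.11 11.15 13.12 15.51 17.61] z [27.1 30.9 31.9]
red side 18 x 62.0 y [10.07 10.69 11.17 14.27 16.43] z [25.2 29.2 30.9]
red top 20 x 63.1 y [11.9  13.08 14.36 15.68 17.88] z [30.6 31.4 31.9]
ptr face 60 x 73.3 y [11.86 12.12 12.36 12.62 12.97] z [ 9.8 16.4 23.3]
ptr top 15 x 74.1 y [12.14 12.3  12.66 13.02 13.61] z [24.3 25.9 26.6]
ptr face x66 13 x 68.5 y [11.98 12.02 12.11 12.26 12.69] z [10.  16.1 23. ]
ptr face x70 20 x 72.1 y [11.77 12.15 12.33 12.46 12.73] z [10.2 17.  23.1]
ptr face x74 19 x 76.0 y [11.98 12.17 12.42 12.68 13.01] z [ 9.6 16.1 23.4]
ptr face x78 8 x 78.9 y [12.41 12.56 12.75 12.9  12.99] z [10.2 16.5 21.8]
tipM 66 8 x 68.7 y [11.59 11.84 11.95 12.06 12.19] z [3.2 6.7 9.6]
tipM 71 10 x 73.7 y [11.35 11.58 11.86 12.04 12.09] z [3.4 6.3 8.3]
tipM 76 10 x 79.1 y [11.75 11.89 11.95 12.33 12.37] z [3.5 5.9 8.9]
tipM 81 9 x 84.1 y [11.78 11.98 12.18 12.31 12.51] z [3.4 5.6 7.5]
tipM 86 6 x 87.7 y [11.82 11.94 12.31 12.44 12.51] z [4.3 5.9 8.2]
tipF 66 19 x 69.1 y [-20.58 -20.45 -20.23 -18.62 -17.28] z [ 2.8  8.7 10.2]
tipF 71 21 x 73.8 y [-21.07 -20.92 -20.78 -18.8  -17.78] z [ 2.9  9.1 10.2]
tipF 76 20 x 78.6 y [-21.52 -21.26 -20.84 -19.49 -17.45] z [ 2.7  8.8 10.3]
tipF 81 21 x 83.5 y [-22.07 -21.8  -21.46 -20.69 -19.03] z [ 2.4  9.  10.4]
tipF 86 18 x 88.0 y [-22.33 -22.03 -20.49 -19.34 -18.29] z [2.6 7.6 9.9]
bladeM 30 36 x 33.5 y [ 9.52  9.77 12.44 20.48 21.12] z [ 3.2  9.  12.7]
bladeM 36 28 x 38.8 y [ 9.73 10.05 10.26 11.73 18.84] z [ 3.3  8.9 13. ]
bladeM 42 22 x 44.9 y [ 9.82 10.01 10.28 10.49 12.95] z [ 3.2  9.3 12.8]
bladeM 48 7 x 48.6 y [10.   10.05 10.17 10.45 10.58] z [ 6.4 10.5 12.4]
bladeM 54 5 x 58.6 y [11.06 11.12 11.14 11.45 11.46] z [1.7 4.3 7.9]
bladeM 60 21 x 63.0 y [11.1  11.18 11.44 11.55 11.67] z [ 1.4  6.6 11.7]
```

```bash
sed -i 's/for _ in range(8)/for _ in range(12)/' fine.py; cat >> fine.py <<'E'
print("---")
roi[:]=0;roi[c[1]-20:c[1]+30,c[0]-20:c[0]+25]=1
rd=((H<9)|(H>168))&(Sa>90)
a=A[rd&roi]; a=a[np.lexsort((a[:,1],))]
b=a[(a[:,2]<29.5)];print("side",np.round(np.sort(b[:,1]),1))
t=a[a[:,2]>=30.3];print("top y",np.round(np.sort(t[:,1]),1))
for k in range(56,69,2): q=t[(t[:,0]>=k)&(t[:,0]<k+2),1]; print(k,np.round([q.min(),q.max()],1) if len(q) else "")
w=(Sa<50)&(V>125)&roi&(z>24.5)&(z<29); w=A[w]; w=w[(abs(w[:,0]-61)<6)];p=np.polyfit(w[:,1],w[:,0],1);print("bar slope",p,len(w))
E
python3 fine.py | sed -n '/---/,$p'
```

```text
---
side [10.  10.2 10.3 10.4 10.6 10.6 11.1 11.1 11.2 11.2 11.6 13.6 15.8 16.3
 18.1 21.4 22.2 29.1 29.9 30.8 31.  31.2 33.9 35.6]
top y [ 9.7 10.  10.1 10.5 10.6 10.9 11.2 11.2 11.2 11.2 11.3 11.3 11.4 12.1
 12.2 12.3 12.7 12.8 12.8 12.9 13.2 13.4 13.6 13.7 13.9 14.  14.2 14.6
 14.7 15.  15.1 15.2 15.3 15.3 15.6 15.6 16.  16.  16.1 16.5 17.1 17.2
 17.4 17.5 17.5 17.6 17.8 17.9 18.1]
56 [ 9.7 17.2]
58 [10.  17.9]
60 [10.6 17.6]
62 [10.1 18.1]
64 [11.2 17.4]
66 [10.9 17.8]
68 
bar slope [-2.08621315e-02  6.14245942e+01] 179
```

The slider centre is at about 14.1 mm and the pointer centre at about 13.6 mm, so I'll ease off by one count (about 0.5 mm).

play_rows([
  [[0,0,0,0,0,0,138],[0,0,0,0,0,0,138],[0,0,0,0,0,0,138],[0,0,0,0,0,0,138],[0,0,0,0,0,0,138]],
])

```text
t: 19.05
ee_pos: [0.5571, -0.1442, 0.082]
eef_rot: [-0.0, 0.762, -0.648, -0.0]
wrist_force: [0.1, 0.6, -1.6]
grip_width: 0.458
finger_force: 7.8
```

```bash
python3 fine.py | egrep -A30 "red|ptr face|tip.8|---" | egrep -v "blade|x6|x7"; python3 -c "
from h import *
s=get_state();print(s['t'],s['ee_pos'],s['grip_width']*91,s['finger_force'])"
```

```text
red all 59 x 62.2 y [ 9.95 10.96 12.93 15.33 17.22] z [27.7 31.1 32.1]
red side 13 x 65.3 y [ 9.94 10.01 10.87 11.34 14.16] z [25.7 28.6 30.4]
red top 21 x 63.3 y [11.44 12.21 14.15 15.69 17.34] z [30.8 31.5 32.4]
ptr face 58 x 73.5 y [12.28 12.47 12.65 12.85 13.19] z [10.2 16.3 22.8]
ptr top 13 x 74.1 y [12.49 12.68 12.87 13.46 14.01] z [24.5 25.8 26.2]
tipM 66 8 x 68.5 y [11.53 11.66 11.77 11.99 12.28] z [4.3 6.4 9.8]
tipM 71 9 x 73.7 y [11.91 12.03 12.22 12.26 12.39] z [4.1 6.1 8.4]
tipM 76 11 x 78.7 y [11.84 12.02 12.15 12.43 12.54] z [3.3 6.3 9.3]
tipM 81 9 x 83.8 y [11.99 12.18 12.46 12.5  12.58] z [3.3 5.8 8.3]
tipM 86 5 x 87.8 y [12.31 12.45 12.46 12.53 12.71] z [3.7 6.5 8.2]
tipF 66 19 x 69.0 y [-21.04 -20.76 -20.4  -18.83 -17.05] z [3.2 9.5 9.9]
tipF 71 21 x 73.7 y [-21.28 -21.16 -21.   -19.76 -17.98] z [ 2.2  8.8 10.1]
tipF 76 21 x 78.4 y [-21.77 -21.48 -21.39 -19.31 -17.81] z [3.5 9.2 9.8]
tipF 81 21 x 83.4 y [-22.21 -21.96 -21.76 -20.38 -18.96] z [ 2.2  8.3 10.4]
tipF 86 17 x 88.1 y [-22.35 -22.14 -21.44 -20.14 -18.51] z [2.4 8.2 9.9]
---
side [ 9.8  9.9 10.  10.  10.  10.3 10.6 10.9 10.9 11.  11.  11.3 11.4 13.2
 15.7 16.3 18.1 21.8 22.5 28.8 29.7 29.8 30.6 30.9 31.3]
top y [ 9.9 10.  10.  10.3 10.3 10.7 10.8 10.9 11.  11.2 11.3 11.3 11.4 11.7
 11.8 11.8 12.1 12.2 12.3 12.8 12.9 12.9 13.3 13.3 13.5 13.6 13.9 14.1
 14.7 14.7 14.7 14.9 15.  15.2 15.4 15.5 15.6 15.7 15.9 16.2 16.6 16.6
 16.7 17.2 17.2 17.2 17.3 17.3 17.6 17.8]
56 [10.3 17.2]
58 [ 9.9 16.6]
60 [10.  17.3]
62 [10.3 17.3]
64 [11.  17.6]
66 [10.7 17.8]
68 
bar slope [-1.86394552e-02  6.13396573e+01] 181
19.65 [ 0.557107   -0.14424602  0.08196932] 41.456542483862926 7.848604470491409
```

```bash
python3 -c "
from station import finish_job
print(finish_job())"
```

```text
the job is handed in; nothing more can be done
None
```

The job is handed in at about 20 s of the 58 s: both walnut blocks stand flat and square in the tray. The tweezers are held level, their tips over the middle of the tray about 97 mm up, with the pointer measured within about 0.5 mm of the slider; no verdict was returned.

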